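# Hang the tip box on the counter post's drop-latch peg

### The arm

A 7-joint arm with a two-finger parallel gripper is mounted at the origin on the work surface. World frame = base frame: x ahead of the robot, y to its left, z up, the work surface at z = 0. Lengths are in m, angles in rad, forces in N, time in s.
With the tool pointing down it reaches from about 0.35 to 0.9 m from the base axis. Payload 8.1 kg.
Tool frame: the origin (TCP) lies midway between the tips of the shut fingers; the grasp point (between the pads) lies 19 mm behind it (arm.pinch_z is the distance from the TCP to the grasp point, in m); z points along the fingers, y is the direction in which the jaws open and shut (so a half turn about z gives the same grasp; the last joint's range is limited). The gripper opens to 92 mm and grips with 3 to 60 N. Pads are 19 mm wide; open, the fingers measure 130 mm over their backs; the gripper's body (75 mm by 190 mm) begins 47 mm behind the grasp point.
Start: joints at [1.056, 0.434, 0.025, 1.573, -0.012, 1.134, -0.075], TCP at [0.25, -0.573, 0.227] pointing down, gripper open.
Joint ranges: [-2.62, 2.62], [-0.44, 2.09], [-1.27, 1.32], [0.08, 2.57], [-1.32, 4.46], [0.12, 2], [-2.74, 2.74]. Speed limits (rad/s): [2.22, 2.22, 3.01, 3.01, 3.14, 3.14, 3.14].

### API

Orientations are given as a rotation vector (axis times angle).
In Python, from cell import arm, eyes gives the robot as it stands.
- The arm moves only by the tool apply_moves, never from a script. Its argument "targets" is one flat list of numbers, 5 for each row, row after row: the closure, from 0 (fully open) to 1 (shut), then the shift along the tool's x, y, z each as a share of 40 cm, from -1 to 1, then the turn about the tool's z as a share of pi/2 rad, from -1 to 1. A call has 1 to 20 rows; each row shifts and turns the commanded pose from where the row before left it, along the tool's axes as they then stand; what a row does not reach is not made up. A row lasts 1/8 s, in which the tool goes at most 62.5 mm and 10.7 degrees, less where a joint would pass 70% of its speed; a pose out of reach is approached as far as the arm can. A call with a number of a shift or a turn outside -1 to 1 is refused whole. A call with a gripper value outside its range is refused whole. The fingers move at their own pace and stop on an object; "grip_force" is the grip in N (left out, the last holds). Time passes only in rows, so rows that do not move let the fingers close. It gives the time, the measured TCP pose, the force and the opening at its end, in the units of the state.
- arm.observe(): the state, without advancing time (a new reading comes with each control period).
- eyes.get_image(name): name is "side" or "top"; returns the picture (480x640x3 uint8, red, green, blue); there is no depth.
- eyes.camera_params(name): a dict with "camera_matrix" (3x3 intrinsics, pixels), "xyz" and "attitude" of the camera in the world. Camera axes: x right, y down, z forward; pixel columns grow to the right and rows downward; lengths in m; the calibration is good to about 2 mm. A picture is of the moment at which its call begins. camera_params takes no time and is no camera call.
- arm.sign_off(): hands the job in, once; it reports no verdict.
The state is a dict: "clock": time; "joints": joint angles; "dq": joint speeds; "joint_efforts": joint torques, N m; "position": TCP position; "ee_rot": TCP orientation; "force": force on the tool from outside, world axes, zero at the start; "ft_torque": the same for the moment, N m; "width": opening from 0.0 (shut) to 1.0 (fully open).
Only numpy, scipy, OpenCV 4.12 (cv2) and the standard library are available. Lean on these libraries where they do the work, as an engineer would, in place of code of your own. Each camera call takes 0.05 s, during which the arm holds its last target.

### The job

Hang the wooden tip box on the locking peg of the counter post so that nobody can lift it off: thread the eye of its steel back plate over the peg, slide it along the peg so that the plate pushes the drop latch up, and go on gently until the plate is home against the post and the latch has fallen shut in front of it. Do not force it, leave it hanging on the peg by its own weight, and leave the other things on the counter alone.

Things in the scene. Friction and masses are not known exactly. Their poses are not given: they have to be found in the camera images.
- tip_box: Tip box, loose, about 0.4 kg: light-wood box, dark lid with coin slot, 120 (x) x 60 (y) x 90 mm high. Origin: centre of the underside, z up. On its back (+x end) a steel plate, x = 60 to 64 mm, 44 mm wide, from z = 10 up to 136 mm, so it stands 46 mm above the lid. Grip it across the 60 mm width in its front half (x about -38 mm), where the hand stays clear of peg and latch.
- eye (a point): Centre of the eye, a hole through the tip box's back plate along x, 20 mm wide (y) x 22 mm high (z = 104 to 126 mm of the box). In the box frame at x = 62 (mid-thickness of the plate), y = 0, z = 115 mm; axes as the box. The plate's rim above the eye is 10 mm high.
- post: Counter post, fixed: wood, 60 mm wide, 70 deep, 183 high, on a base board 130 mm wide, 18 thick, reaching 30 mm ahead. In it a steel hanger is clamped: a flat face plate 60 mm wide (z = 24 to 187) that carries peg and latch and stands 0 to 14 mm proud of its innermost setting; how far is not measured. Origin: on the counter under the innermost setting of the face; -x points out of the face, z up.
- peg_line (a point): On the peg's axis at the innermost setting of the face: x = 0, y = 0, z = 165 mm in the post frame; axes as the post. The peg, a level round steel bar of 14 mm diameter with round tip, runs along -x and ends 50 mm out from the face plate, so at x = -50 to -64 mm. Hung, the box has the post's heading, its plate flat on the face plate, the top of the eye on the peg (eye 4 mm below this line).
- latch (a joint): Drop latch: steel swan-neck lever, 12 mm wide, pivoted 40 mm behind the face plate, reaching 41 mm out over the peg, its top 46 mm above the peg's axis. 0 rad = down (own weight), 0.8 = fully up. A plate slid along the peg meets its ramp 23 to 29 mm out and lifts it 0.2 to 0.3 rad (up to 7 N); it drops in front only once the plate is within about 2 mm of the face plate, the eye's top on the peg.
- tumbler: Bystander: clear glass tumbler, 72 mm across, 90 mm high. Origin at the centre of the underside.
- cards: Bystander: block of blank white cards, 90 x 90 x 30 mm. Origin at the centre of the underside.
- jar: Bystander: white ceramic jar with a wooden lid, 68 mm across, 95 mm high. Origin at the centre of the underside.
There are look-alikes about, which are no part of the job. What is shaped like the post but purple is not meant.

How it is judged:
By the outcome, as a careful person would: the job done as asked, in the order asked, and still so for the second after the job is handed in, with the robot touching nothing.
It also fails if it takes over 58 s, if anything falls off the work surface, if the arm or the gripper's body presses on something with over 40 N, if the wrist force passes 120 N, or if a joint passes its speed limit or range.

## Working session

There is one attempt and no reset: what is moved stays moved. The work goes in short steps, Python scripts to look and compute and a tool call to move; the robot and the scene stay as the last step left them, time stands still between calls to the robot, and variables do not carry over. Pictures are saved under pics/ and viewed, and the job is handed in when it is done.

Besides the shell and the picture viewer there is one more tool, called after "Request:" as name(argument=value, ...) on one line, values as JSON. apply_moves: Moves the arm, as the interface text tells. Its arguments: {"type":"object","properties":{"targets":{"type":"array"},"grip_force":{"type":"number"}},"required":["targets"]}

```bash
ls; mkdir -p pics
python3 - <<'E'
from cell import arm, eyes
import cv2, numpy as np
print(arm.observe(), arm.pinch_z)
for n in ("side","top"):
    p=eyes.camera_params(n); print(n,p)
    cv2.imwrite(f"pics/{n}0.png",eyes.get_image(n)[:,:,::-1])
E
```

```text
pics
{'clock': 0.0, 'joints': array([ 1.05640257,  0.43518846,  0.0249777 ,  1.5740851 , -0.01159395,
        1.13399781, -0.07509274]), 'dq': array([ 3.63368292e-04,  6.90821325e-04, -5.86323908e-04, -8.49544992e-04,
        8.61943134e-04,  7.30977863e-05,  7.16617915e-04]), 'joint_efforts': array([ 4.49948652e-05, -6.67840862e+01,  9.84716713e-01, -3.14462793e+01,
       -6.07933220e-02,  4.27817472e-02,  1.87264268e-04]), 'position': array([ 0.24990038, -0.57231522,  0.22597111]), 'ee_rot': array([-3.07382278e+00, -6.41885433e-01,  7.14958611e-04]), 'force': array([-0.3415621 ,  0.07848582,  0.38168958]), 'ft_torque': array([-0.040019  ,  0.0615019 ,  0.02524081]), 'width': 1.0000011025061986} 0.0188
side {'camera_matrix': array([[614.29366166,   0.        , 322.52211855],
       [  0.        , 614.29366166, 247.06192879],
       [  0.        ,   0.        ,   1.        ]]), 'xyz': array([0.16879756, 0.87946417, 0.93908742]), 'attitude': array([-0.42535268,  2.68970498, -1.24150295])}
top {'camera_matrix': array([[486.67889812,   0.        , 325.12356606],
       [  0.        , 486.67889812, 240.54818909],
       [  0.        ,   0.        ,   1.        ]]), 'xyz': array([0.39213679, 0.01058039, 1.03862943]), 'attitude': array([-2.21142882,  2.15178603, -0.16394518])}
```

View pics/side0.png

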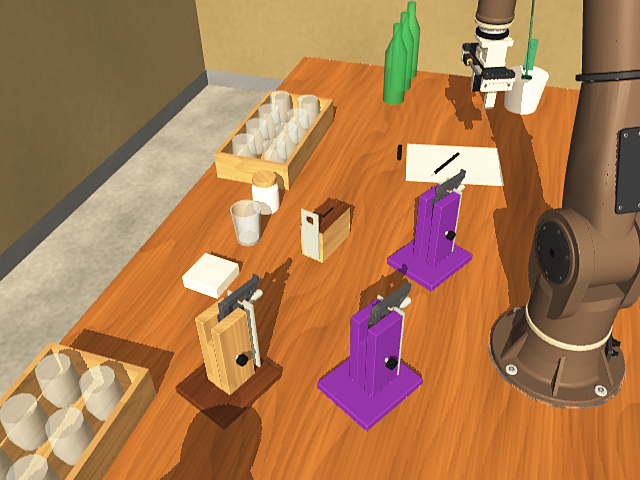

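View pics/top0.png

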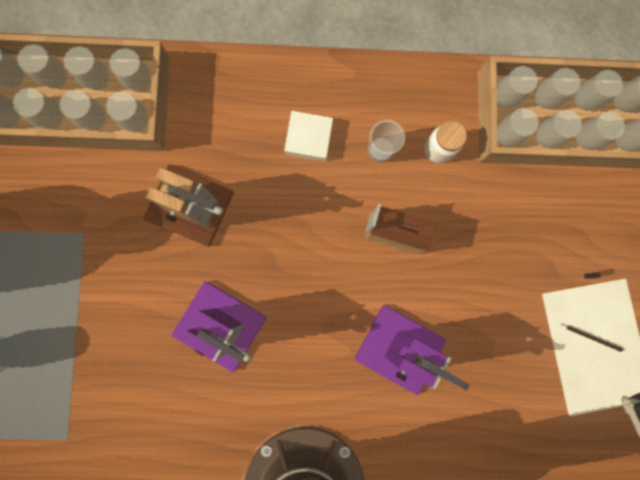

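```bash
cat > h.py <<'E'
import numpy as np, cv2
from scipy.spatial.transform import Rotation as R
from cell import arm, eyes
def cam(n):
    p=eyes.camera_params(n); return np.array(p['camera_matrix']),np.array(p['xyz']),R.from_rotvec(p['attitude']).as_matrix()
def proj(n,X):
    K,c,M=cam(n); q=(np.atleast_2d(X)-c)@M; q=q@K.T; return q[:,:2]/q[:,2:]
def ray(n,uv):
    K,c,M=cam(n); d=np.linalg.inv(K)@np.array([uv[0],uv[1],1.]); d=M@d; return c,d/np.linalg.norm(d)
def onz(n,uv,z):
    c,d=ray(n,uv); return c+d*(z-c[2])/d[2]
def tri(us,ut):
    (c1,d1),(c2,d2)=ray('side',us),ray('top',ut)
    A=np.stack([d1,-d2],1); t=np.linalg.lstsq(A,c2-c1,rcond=None)[0]
    a,b=c1+d1*t[0],c2+d2*t[1]; return (a+b)/2,np.linalg.norm(a-b)
def crop(n,im,x0,y0,x1,y1,k,name):
    cv2.imwrite(name,cv2.resize(im[y0:y1,x0:x1,::-1],None,fx=k,fy=k,interpolation=cv2.INTER_CUBIC))
E
python3 - <<'E'
from h import *
s=cv2.imread('pics/side0.png')[:,:,::-1];t=cv2.imread('pics/top0.png')[:,:,::-1]
crop('s',s,170,260,290,430,3.5,'pics/c1.png')
crop('s',s,285,190,365,270,7,'pics/c2.png')
crop('t',t,135,155,245,250,7,'pics/c3.png')
crop('t',t,350,190,450,265,7,'pics/c4.png')
print(onz('top',(400,228),0.09),onz('side',(325,232),0.05),proj('side',[[0,0,0],arm.observe()['position']]),proj('top',[[0,0,0]]))
E
```

```text
[ 0.52840368 -0.17238278  0.09      ] [ 0.52469445 -0.16367425  0.05      ] [[554.52011339 352.39570031]
 [480.39659174  98.88624063]] [[305.06010451 489.31379532]]
```

View pics/c1.png

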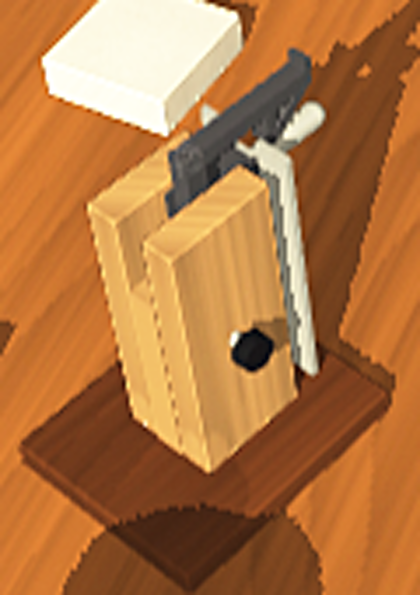

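View pics/c2.png

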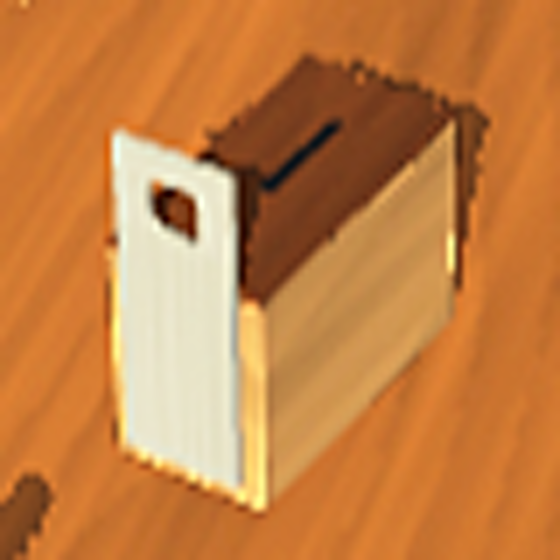

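View pics/c3.png

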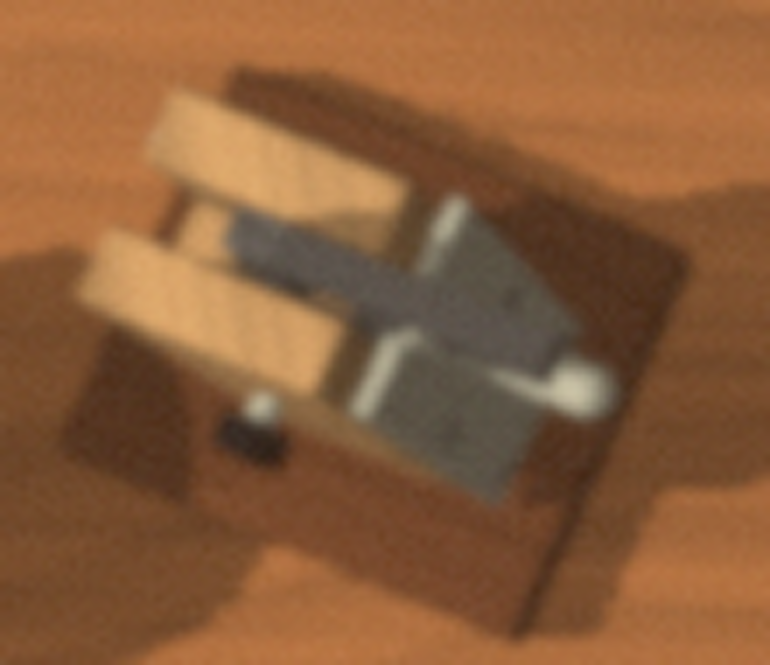

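View pics/c4.png

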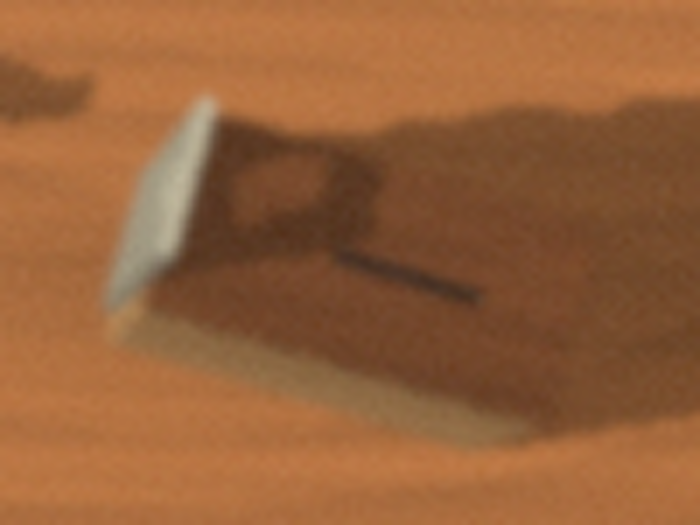

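Run:
```python
from h import *
np.set_printoptions(precision=4,suppress=True)
c2=lambda u,v:(u/7+285-.43,v/7+190-.43); c4=lambda u,v:(u/7+350-.43,v/7+190-.43)
c1=lambda u,v:(u/3.5+170-.36,v/3.5+260-.36); c3=lambda u,v:(u/7+135-.43,v/7+155-.43)
B=[('side',c2(115,130),(64,-22,136)),('side',c2(237,177),(64,22,136)),('side',c2(240,487),(64,22,10)),('side',c2(122,447),(64,-22,10)),
('side',c2(265,508),(60,30,0)),('side',c2(268,302),(60,30,90)),('side',c2(455,120),(-60,30,90)),('side',c2(453,318),(-60,30,0)),
('top',c4(208,96),(64,-22,136)),('top',c4(178,260),(64,22,136)),('top',c4(110,338),(60,30,0)),('top',c4(490,447),(-60,30,0)),('top',c4(150,308),(60,30,90)),('top',c4(535,430),(-60,30,90))]
W=[];L=[]
for n,uv,b in B:
    w=onz(n,uv,b[2]/1000); W.append(w);L.append(b)
W=np.array(W);L=np.array(L)/1000
def fit(W,L):
    a=W[:,:2]-W[:,:2].mean(0);b=L[:,:2]-L[:,:2].mean(0)
    th=np.arctan2((b[:,0]*a[:,1]-b[:,1]*a[:,0]).sum(),(a*b).sum())
    Rm=np.array([[np.cos(th),-np.sin(th)],[np.sin(th),np.cos(th)]])
    t=W[:,:2].mean(0)-Rm@L[:,:2].mean(0); return th,t,W[:,:2]-(L[:,:2]@Rm.T+t)
for s in (slice(0,14),slice(0,8),slice(8,14)):
    th,t,r=fit(W[s],L[s]); print('box yaw',th,np.degrees(th),t); print((r*1000).round(1).tolist())
# post
P=dict(tip=tri(c1(312,115),c3(590,388)))
print(P)
for nm,n,uv,z in [('tipS','side',c1(312,118),.165),('tipT','top',c3(590,388),.165),('fpTopA','top',c3(465,200),.187),('fpTopB','top',c3(358,415),.187),('fpBotB','top',c3(500,500),.024),
 ('baseL','side',c1(22,445),.018),('baseR','side',c1(393,393),.018),('baseB','side',c1(190,577),.018),('tbase1','top',c3(237,68),.018),('tbase2','top',c3(688,258),.018),('tbase3','top',c3(520,638),.018),('tbase4','top',c3(65,445),.018),
 ('postL','side',c1(90,205),.183),('postN','side',c1(150,245),.183),('postR','side',c1(268,178),.183),
 ('tpost a','top',c3(178,90),.183),('tpost b','top',c3(410,180),.183),('tpost c','top',c3(312,395),.183),('tpost d','top',c3(80,290),.183)]:
    print(nm,onz(n,uv,z))
```

```text
box yaw 1.3083046505414826 74.960334793365 [ 0.5288 -0.1794]
[[-0.2, -2.8], [-1.9, -2.5], [-0.9, -0.7], [0.2, 3.5], [0.5, -2.1], [-3.0, 0.7], [-0.7, 7.5], [0.8, 0.8], [1.2, -0.3], [-1.3, -4.2], [2.2, -0.8], [3.0, -3.1], [0.2, -1.1], [-0.1, 5.2]]
box yaw 1.3041302244338104 74.72115779550617 [ 0.528  -0.1789]
[[0.3, -3.1], [-1.4, -3.1], [-0.4, -1.2], [0.8, 3.1], [1.0, -2.7], [-2.4, 0.2], [0.3, 6.8], [1.8, 0.1]]
box yaw 1.3095311130455332 75.03060591857815 [ 0.5297 -0.1802]
[[0.4, 0.3], [-2.1, -3.5], [1.4, -0.1], [2.0, -2.3], [-0.6, -0.4], [-1.0, 6.0]]
{'tip': (array([0.5393, 0.171 , 0.165 ]), np.float64(0.002148376131733516))}
tipS [0.5373 0.1729 0.165 ]
tipT [0.5403 0.1714 0.165 ]
fpTopA [0.5836 0.201  0.187 ]
fpTopB [0.5279 0.2246 0.187 ]
fpBotB [0.5296 0.2222 0.024 ]
baseL [0.6575 0.31   0.018 ]
baseR [0.4841 0.219  0.018 ]
baseB [0.5387 0.3558 0.018 ]
tbase1 [0.66   0.3093 0.018 ]
tbase2 [0.6061 0.171  0.018 ]
tbase3 [0.4891 0.2154 0.018 ]
tbase4 [0.543  0.3531 0.018 ]
postL [0.6076 0.2764 0.183 ]
postN [0.5685 0.291  0.183 ]
postR [0.533  0.2341 0.183 ]
tpost a [0.6105 0.2755 0.183 ]
tpost b [0.5892 0.216  0.183 ]
tpost c [0.5333 0.2373 0.183 ]
tpost d [0.5582 0.2966 0.183 ]
```

Candidates, given as side pixel / top pixel:
- **Wooden post:** (235,345) / (188,205). This is the one meant.
- **Purple look-alikes:** (370,360) / (220,330) and (435,235) / (405,350). Not meant.
- **Tip box:** (325,232) / (400,228). It is the only wooden box with a steel plate and eye. The crates at (275,140) and (75,420) hold glasses.

The close crops confirm it: the wooden post has a steel face plate, peg and dark latch, and the box has its eye plate at the left (about +y) end.

```bash
cat >> h.py <<'E'
def state():
    o=arm.observe(); M=R.from_rotvec(o['ee_rot']).as_matrix(); return o,M
def togo(p,yaw_y=None):
    """shift in tool axes (shares of .4 m) to reach world TCP p; yaw_y = wanted heading (deg) of tool y line"""
    o,M=state(); d=M.T@(np.array(p)-o['position'])
    hy=np.degrees(np.arctan2(M[1,1],M[0,1])); print('t',round(o['clock'],3),'pos',o['position'].round(4),'tooly heading',round(hy,2),'tilt',np.degrees(np.arccos(-M[2,2])).round(2),'F',o['force'].round(2),'w',round(o['width'],4))
    print('mm tool',(d*1000).round(1),'shares',(d/.4).round(4))
    if yaw_y is not None:
        e=(yaw_y-hy+90)%180-90; print('world turn deg',round(e,2),'tool share',round(-e/90,4))
E
python3 - <<'E'
from h import *
np.set_printoptions(precision=4,suppress=True)
for n,uv,z in [('top',(465,383),.2),('top',(245,357),.2),('top',(350,350),.0),('top',(446,140),.09),('top',(388,138),.09),('top',(310,135),.03)]: print(uv,onz(n,uv,z))
togo([.519,-.216,.226],165)
E
```

```text
(465, 383) [ 0.2501 -0.2645  0.2   ]
(245, 357) [0.2859 0.1091 0.2   ]
(350, 350) [ 0.2794 -0.0861  0.    ]
(446, 140) [ 0.7116 -0.2649  0.09  ]
(388, 138) [ 0.7112 -0.1465  0.09  ]
(310, 135) [0.7316 0.0111 0.03  ]
t 0.1 pos [ 0.2499 -0.5724  0.226 ] tooly heading -66.41 tilt 0.08 F [-0.07 -0.33 -0.69] w 1.002
mm tool [ 389.2 -218.9    0.3] shares [ 0.973  -0.5472  0.0007]
world turn deg 51.41 tool share -0.5712
```

Request:
apply_moves(targets=[0,0,0,-0.02,-0.114,0,0,0,-0.02,-0.114,0,0,0,-0.02,-0.114,0,0,0,0,-0.114,0,0,0,0,-0.114,0,0,0,0,0], grip_force=50)

```text
clock: 0.85
position: [0.2499, -0.5726, 0.2503]
ee_rot: [-2.495, -1.908, -0.001]
force: [0.4, -0.4, 0.9]
width: 0.999
```

```bash
python3 -c "
from h import *
togo([.519,-.216,.24],165)"
```

```text
t 0.85 pos [ 0.2499 -0.5726  0.2503] tooly heading -15.18 tilt 0.05 F [ 0.42 -0.36  0.86] w 0.9992
mm tool [414.7 166.3  10.6] shares [1.0366 0.4159 0.0264]
world turn deg 0.18 tool share -0.002
```

Request:
apply_moves(targets=[0,0.115,0.046,0,0,0,0.115,0.046,0,0,0,0.115,0.046,0,0,0,0.115,0.046,0,0,0,0.115,0.046,0,0,0,0.115,0.046,0,0,0,0.115,0.046,0,0,0,0.115,0.046,0,0,0,0.115,0.046,0,0,0,0,0,0,0])

```text
clock: 2.1
position: [0.5202, -0.2115, 0.2506]
ee_rot: [-2.491, -1.913, -0.003]
force: [-0.6, -1.0, -0.1]
width: 1.003
```

```bash
python3 -c "
from h import *
togo([.519,-.216,.039],165)
for n in ('side','top'): cv2.imwrite(f'pics/{n}1.png',eyes.get_image(n)[:,:,::-1])
s=cv2.imread('pics/side1.png');t=cv2.imread('pics/top1.png')
cv2.imwrite('pics/m1.png',np.hstack([cv2.resize(s[100:340,200:520],(400,300)),cv2.resize(t[120:360,250:570],(400,300))]))
"
```

```text
t 2.1 pos [ 0.5202 -0.2115  0.2506] tooly heading -14.96 tilt 0.14 F [-0.63 -0.98 -0.07] w 1.0032
mm tool [-5.200e+00 -1.000e-01  2.116e+02] shares [-1.300e-02 -2.000e-04  5.291e-01]
world turn deg -0.04 tool share 0.0004
```

View pics/m1.png

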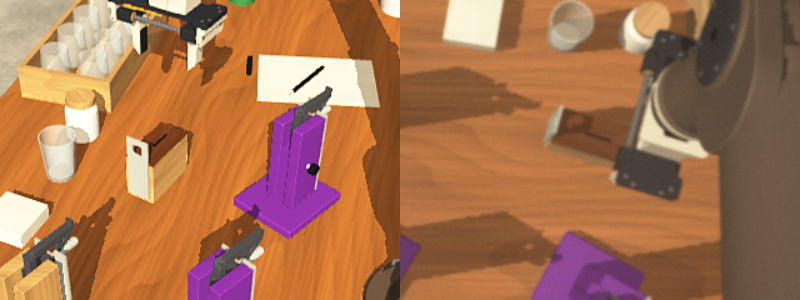

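The pictures show the hand above the front half of the box with the jaws across its width, and the purple post well clear. I descend now.

Request:
apply_moves(targets=[0,-0.006,0,0.1,0,0,-0.006,0,0.1,0,0,0,0,0.1,0,0,0,0,0.08,0,0,0,0,0.05,0,0,0,0,0.05,0,0,0,0,0.05,0,0,0,0,0,0,0,0,0,0,0])

```text
clock: 3.32
position: [0.5166, -0.2219, 0.0394]
ee_rot: [2.496, 1.907, -0.0]
force: [0.7, 0.1, -0.2]
width: 1.0
```

```bash
python3 -c "
from h import *
togo([.519,-.216,.039],165)
for n in ('side','top'): cv2.imwrite(f'pics/{n}2.png',eyes.get_image(n)[:,:,::-1])
s=cv2.imread('pics/side2.png');t=cv2.imread('pics/top2.png')
cv2.imwrite('pics/m2.png',np.hstack([cv2.resize(s[140:290,250:450],(400,300)),cv2.resize(t[150:300,330:530],(400,300))]))
"
```

```text
t 3.325 pos [ 0.5166 -0.2219  0.0394] tooly heading -15.24 tilt 0.04 F [ 0.67  0.12 -0.21] w 1.0
mm tool [6.3 0.7 0.3] shares [0.0158 0.0018 0.0009]
world turn deg 0.24 tool share -0.0026
```

View pics/m2.png

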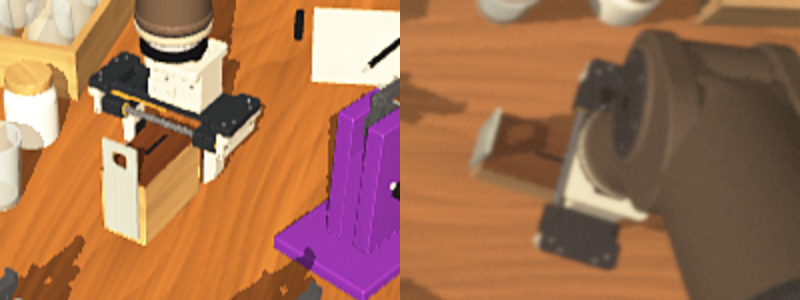

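The fingers straddle the front half of the box, about 6 mm too far forward. I shift it and close.

Request:
apply_moves(targets=[0,0.016,0.002,0,-0.002,0,0,0,0,0,0.3,0,0,0,0,1,0,0,0,0,1,0,0,0,0,1,0,0,0,0,1,0,0,0,0,1,0,0,0,0], grip_force=55)

```text
clock: 4.42
position: [0.5192, -0.2151, 0.0387]
ee_rot: [2.491, 1.914, 0.0]
force: [1.4, -1.3, -0.6]
width: 0.65
```

```bash
python3 -c "
from h import *
togo([.519,-.216,.14],165)"
```

```text
t 4.425 pos [ 0.5192 -0.2151  0.0387] tooly heading -14.94 tilt 0.01 F [ 1.39 -1.34 -0.56] w 0.6505
mm tool [-1.000e+00  1.000e-01 -1.013e+02] shares [-2.400e-03  2.000e-04 -2.532e-01]
world turn deg -0.06 tool share 0.0007
```

Request:
apply_moves(targets=[1,0,0,-0.02,0,1,0,0,-0.035,0,1,0,0,-0.035,0,1,0,0,-0.035,0,1,0,0,0,0,1,0,0,0,0])

```text
clock: 5.18
position: [0.5189, -0.2149, 0.0886]
ee_rot: [-2.491, -1.914, 0.0]
force: [0.2, -0.9, -4.2]
width: 0.649
```

```bash
python3 -c "
from h import *
# preinsert: grasp = home grasp - .09 u
u=np.array([np.cos(np.radians(69)),np.sin(np.radians(69))])
h=np.array([.5558,.2128])-.102*u
print(h); g=h-.085*u; print(g)
togo([g[0],g[1],.089],159)
s=eyes.get_image('side'); crop('s',s,260,130,420,270,5,'pics/c5.png')"
```

```text
[0.51924647 0.1175748 ]
[0.48878519 0.03822046]
t 5.175 pos [ 0.5189 -0.2149  0.0886] tooly heading -14.93 tilt 0.01 F [ 0.24 -0.86 -4.19] w 0.6493
mm tool [236.8 -94.4  -0.4] shares [ 0.5921 -0.2359 -0.0009]
world turn deg -6.07 tool share 0.0674
```

View pics/c5.png

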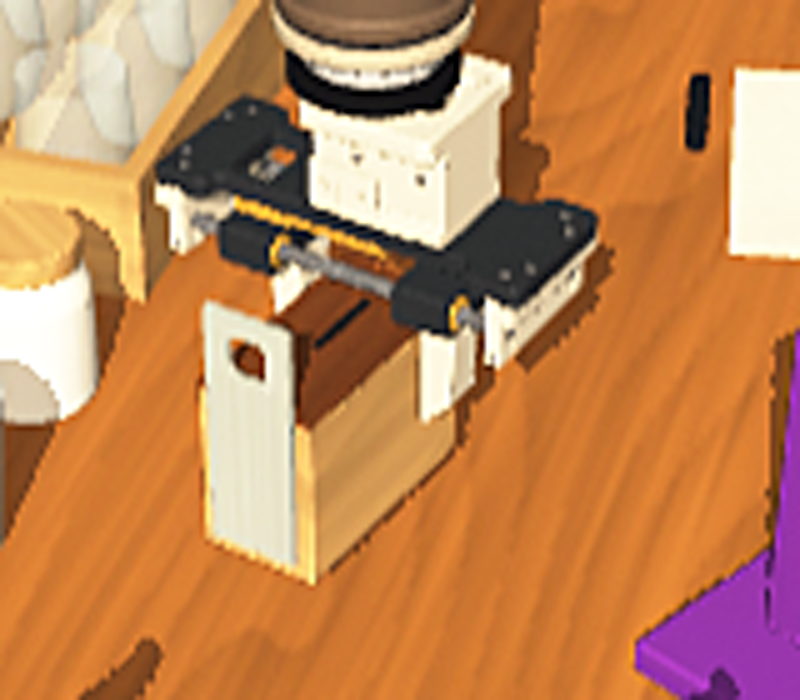

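Request:
apply_moves(targets=[1,0.07,-0.028,0,0,1,0.09,-0.036,0,0,1,0.1,-0.04,0,0,1,0.1,-0.04,0,0,1,0.09,-0.036,0,0,1,0.08,-0.032,0,0,1,0.06,-0.024,0,0.034,1,0,0,0,0.034,1,0,0,0,0,1,0,0,0,0])

```text
clock: 6.48
position: [0.4885, 0.037, 0.0884]
ee_rot: [-2.589, -1.779, 0.001]
force: [-0.2, 0.6, -2.8]
width: 0.649
```

```bash
python3 -c "
from h import *
togo([.4888,.0382,.089],159)
s=eyes.get_image('side'); t=eyes.get_image('top')
cv2.imwrite('pics/side3.png',s[:,:,::-1]);cv2.imwrite('pics/top3.png',t[:,:,::-1])
crop('s',s,190,240,350,370,5,'pics/c6.png');crop('t',t,130,150,330,300,4,'pics/c7.png')"
```

```text
t 6.475 pos [0.4885 0.037  0.0884] tooly heading -21.02 tilt 0.04 F [-0.2   0.59 -2.82] w 0.6485
mm tool [ 1.3 -0.2 -0.6] shares [ 0.0031 -0.0005 -0.0015]
world turn deg 0.02 tool share -0.0003
```

View pics/c6.png

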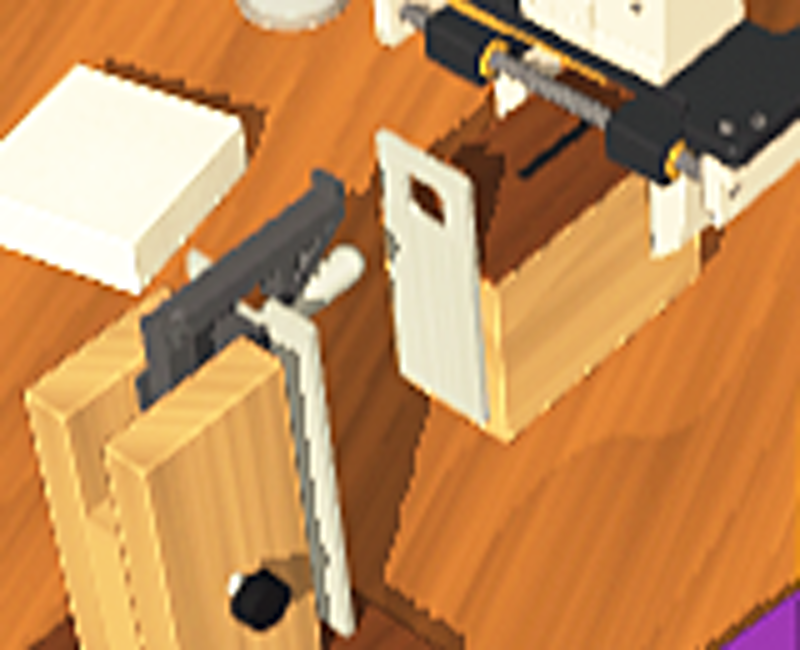

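View pics/c7.png

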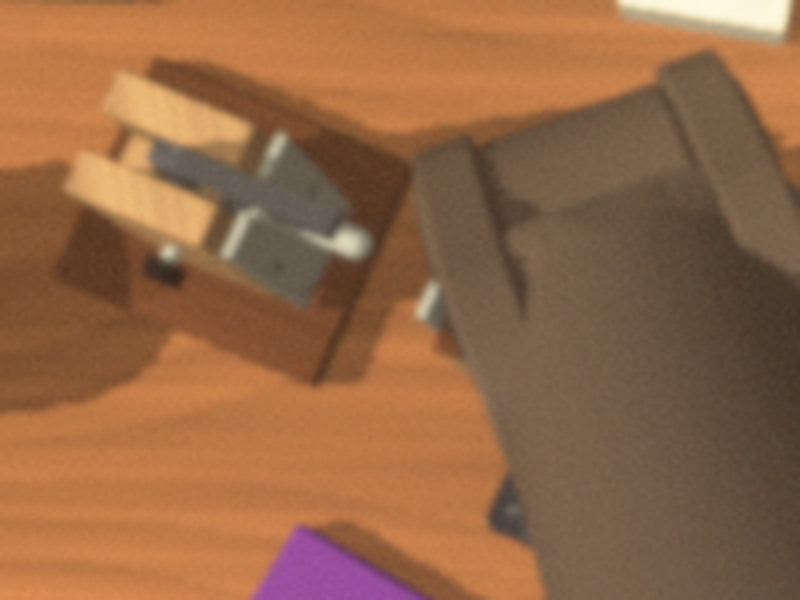

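The side view shows the plate upright and level in the grip, with the eye at about (275,280), the peg tip at about (261,292), and the post unchanged. The top view is mostly hidden by the wrist, so I measure peg, plate and eye with masks.

Run:
```python
from h import *
s=cv2.imread('pics/side3.png');t=cv2.imread('pics/top0.png')
crop('s',s[:,:,::-1],235,280,270,310,20,'pics/c8.png')
crop('t',t[:,:,::-1],190,185,235,220,16,'pics/c9.png')
hsv=cv2.cvtColor(s,cv2.COLOR_BGR2HSV)
m=((hsv[:,:,1]<60)&(hsv[:,:,2]>120)).astype(np.uint8)
n,l,st,c=cv2.connectedComponentsWithStats(m)
for i in range(1,n):
    x,y,w,h,a=st[i]
    if a>15 and 190<x<350 and 240<y<370: print(st[i],c[i])
```

```text
[288 251  24  14 111] [297.08108108 257.57657658]
[320 256  40  35 285] [334.99298246 276.16491228]
[265 266  23  59 792] [276.47474747 295.4709596 ]
[237 289  26  78 567] [252.40564374 323.89594356]
[228 290   4   6  16] [229.0625 292.75  ]
```

View pics/c8.png

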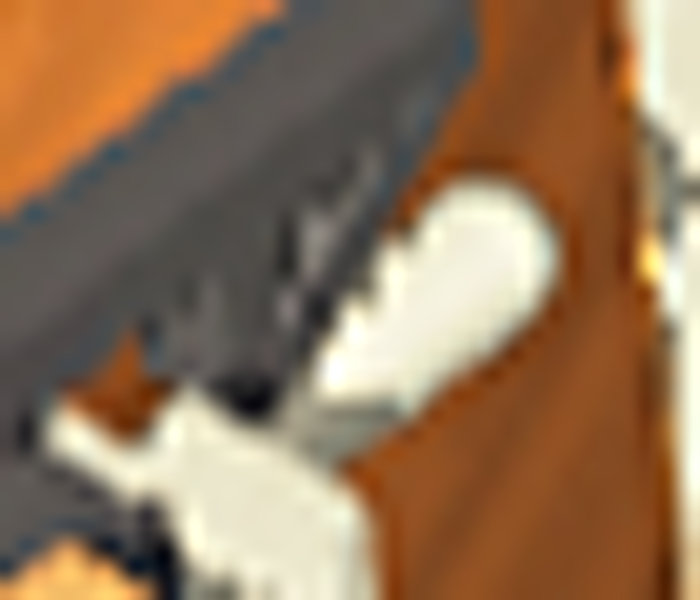

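View pics/c9.png

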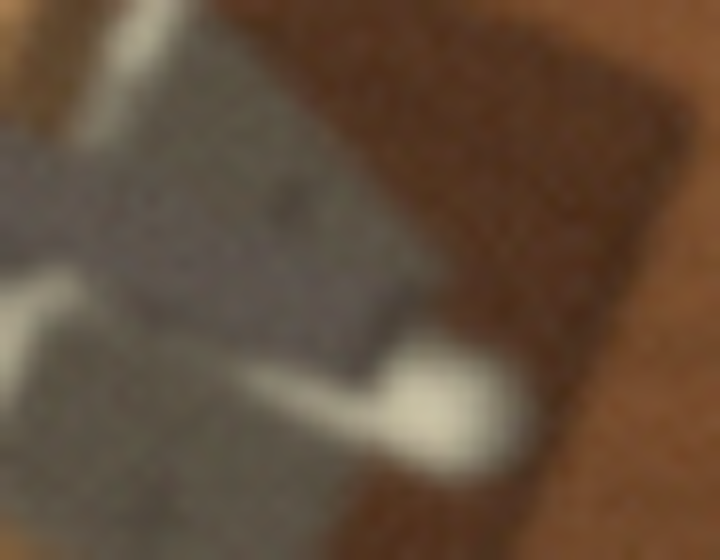

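Run:
```python
from h import *
np.set_printoptions(precision=4,suppress=True)
a=np.radians(69);u=np.array([np.cos(a),np.sin(a),0]);n=np.array([np.sin(a),-np.cos(a),0])
P,g=tri((258.6,292.15),(218.25,210.0)); print('tip',P,g,'lat',P@n,'along',P@u)
for nm,uv in (('side',(258.6,292.15)),('top',(218.25,210.0))):
    q=onz(nm,uv,.165); print(nm,q,'lat',q@n,'along',q@u)
# plate in side3
o,M=state(); tcp=np.array([.4885,.0370,.0884])
s=cv2.imread('pics/side3.png');hsv=cv2.cvtColor(s,cv2.COLOR_BGR2HSV)
m=((hsv[:,:,1]<60)&(hsv[:,:,2]>120)).astype(np.uint8);k,l,st,c=cv2.connectedComponentsWithStats(m)
pm=(l==l[310,276]).astype(np.uint8)
cs,hi=cv2.findContours(pm,cv2.RETR_CCOMP,cv2.CHAIN_APPROX_NONE)
for cc,h in zip(cs,hi[0]): 
    print('len',len(cc),'hole' if h[3]>=0 else 'outer',cv2.approxPolyDP(cc,2.5,True)[:,0].tolist(), cv2.minAreaRect(cc)[0])
b=tcp; 
# predicted box with origin so that grasp at box x=-38, bottom at tcp z-.0387
O=np.array([tcp[0],tcp[1],tcp[2]-.0387])+.038*u
yb=-n
for p in [(64,-22,136),(64,22,136),(64,22,10),(64,-22,10),(64,0,115),(62,0,115),(60,30,0),(60,30,90)]:
    X=O+u*p[0]/1000+yb*p[1]/1000+np.array([0,0,p[2]/1000]); print(p,proj('side',X)[0].round(1),'lat',(X@n).round(4))
```

```text
tip [0.5391 0.1718 0.1667] 0.001965995550681998 lat 0.4416682865830085 along 0.35360153227075497
side [0.5388 0.1702 0.165 ] lat 0.44206092929157487 along 0.35199982052206796
top [0.5403 0.1724 0.165 ] lat 0.4426155100512797 along 0.35462241501464975
len 129 outer [[266, 266], [270, 314], [286, 324], [283, 276]] (276.5986328125, 294.93701171875)
len 4 hole [[268, 289]] (269.0, 289.0)
len 25 hole [[272, 274], [278, 278], [278, 285], [271, 279]] (275.2500305175781, 279.2500305175781)
(64, -22, 136) [264.  266.5] lat 0.4648
(64, 22, 136) [281.8 276.7] lat 0.4208
(64, 22, 10) [285.6 324.5] lat 0.4208
(64, -22, 10) [269.  314.1] lat 0.4648
(64, 0, 115) [273.6 280. ] lat 0.4428
(62, 0, 115) [274.4 279.4] lat 0.4428
(60, 30, 0) [290.4 328.7] lat 0.4128
(60, 30, 90) [287.9 295.7] lat 0.4128
```

Triangulation puts the eye's line 0.442 across the post's heading and the peg's line at 0.442, with about ±3 mm free. I advance 45 mm, to just ahead of the tip, and look.

Request:
apply_moves(targets=[1,0.02,0,-0.001,0,1,0.03,0,0,0,1,0.03,0,0,0,1,0.02,0,0,0,1,0.0125,0,0,0,1,0,0,0,0])

```text
clock: 7.32
position: [0.5049, 0.0798, 0.0891]
ee_rot: [-2.589, -1.779, 0.0]
force: [-0.7, -0.2, -4.0]
width: 0.651
```

```bash
python3 -c "
from h import *
togo([.5192,.1175,.085],159)
s=eyes.get_image('side'); t=eyes.get_image('top')
cv2.imwrite('pics/side4.png',s[:,:,::-1]);cv2.imwrite('pics/top4.png',t[:,:,::-1])
crop('s',s,215,260,305,330,8,'pics/c10.png');crop('t',t,170,170,250,230,8,'pics/c11.png')"
```

```text
t 7.325 pos [0.5049 0.0798 0.0891] tooly heading -21.02 tilt 0.0 F [-0.71 -0.16 -4.02] w 0.6513
mm tool [40.3 -0.2  4.1] shares [ 0.1008 -0.0005  0.0102]
world turn deg 0.02 tool share -0.0002
```

View pics/c10.png

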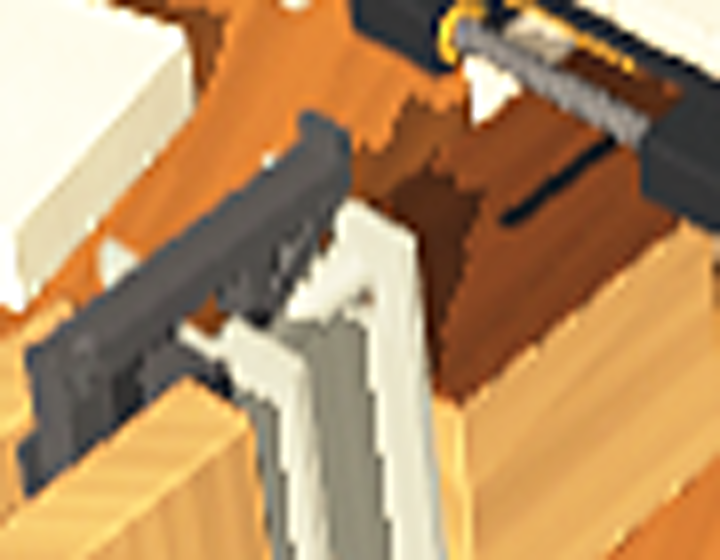

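View pics/c11.png

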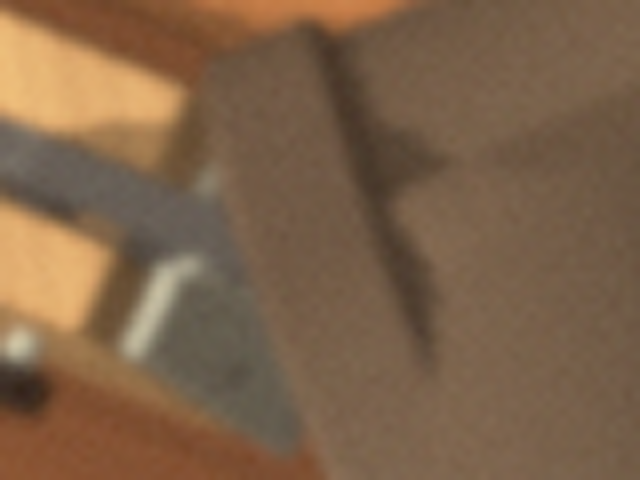

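The side view shows the peg tip (258,292) covering the eye, with only the eye's lower right corner (260,297) visible beside it. That fits alignment, so I go on in small steps and watch the force.

Request:
apply_moves(targets=[1,0.01,0,0,0,1,0.01,0,0,0,1,0.01,0,0,0,1,0,0,0,0])

```text
clock: 7.92
position: [0.5092, 0.091, 0.0891]
ee_rot: [-2.589, -1.779, -0.0]
force: [-0.2, 0.2, -3.5]
width: 0.657
```

```bash
python3 -c "
from h import *
togo([.5192,.1175,.085],159)
print(arm.observe()['ft_torque'].round(2))
s=eyes.get_image('side')
cv2.imwrite('pics/side5.png',s[:,:,::-1])
crop('s',s,215,260,305,330,8,'pics/c12.png')"
```

```text
t 7.925 pos [0.5092 0.091  0.0891] tooly heading -21.02 tilt 0.0 F [-0.24  0.19 -3.49] w 0.6571
mm tool [28.3 -0.2  4.1] shares [ 0.0707 -0.0005  0.0102]
world turn deg 0.02 tool share -0.0002
[-0.2   0.    0.04]
```

View pics/c12.png

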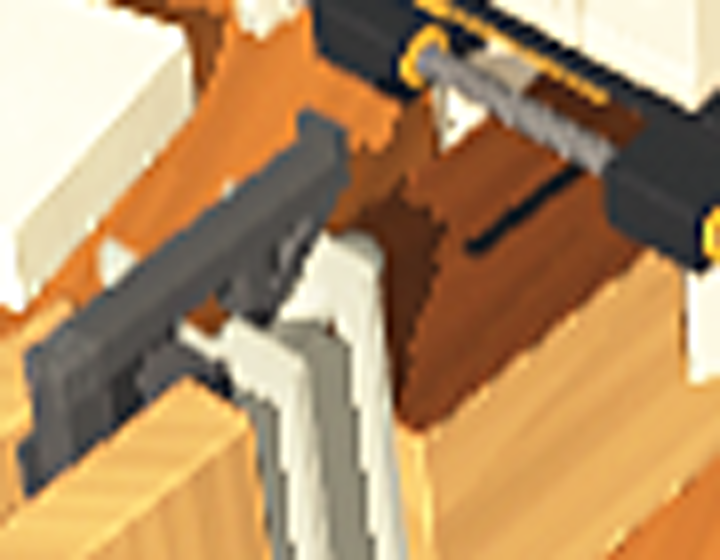

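No contact force at about 8 mm past the tip, so the eye is threaded. I continue gently onto the latch ramp.

Request:
apply_moves(targets=[1,0.005,0,0.0015,0,1,0.005,0,0.0015,0,1,0.005,0,0.0015,0,1,0.005,0,0,0,1,0,0,0,0])

```text
clock: 8.6
position: [0.5122, 0.0983, 0.0873]
ee_rot: [-2.59, -1.779, -0.0]
force: [0.4, -0.1, -3.5]
width: 0.649
```

```bash
python3 -c "
from h import *
togo([.5192,.1175,.085],159)
print(arm.observe()['ft_torque'].round(2))
s=eyes.get_image('side')
crop('s',s,215,260,305,330,8,'pics/c13.png')"
```

```text
t 8.6 pos [0.5122 0.0983 0.0873] tooly heading -21.03 tilt 0.01 F [ 0.41 -0.09 -3.52] w 0.649
mm tool [20.4 -0.3  2.3] shares [ 0.051  -0.0008  0.0059]
world turn deg 0.03 tool share -0.0004
[-0.2   0.03  0.02]
```

View pics/c13.png

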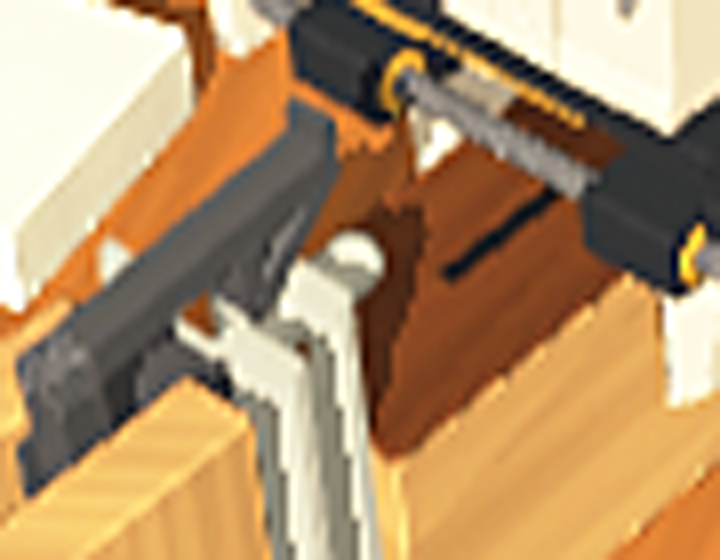

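The peg tip now shows on the box side of the plate, at about (259,292), and the latch has begun to lift. I continue.

Request:
apply_moves(targets=[1,0.005,0,0,0,1,0.005,0,0,0,1,0.005,0,0,0,1,0.005,0,0,0,1,0.005,0,0,0,1,0.005,0,0,0,1,0,0,0,0])

```text
clock: 9.52
position: [0.5166, 0.1098, 0.0874]
ee_rot: [-2.589, -1.779, -0.001]
force: [-0.1, 1.0, -4.0]
width: 0.649
```

```bash
python3 -c "
from h import *
togo([.5192,.1175,.085],159)
print(arm.observe()['ft_torque'].round(2))
s=eyes.get_image('side')
crop('s',s,215,260,305,330,8,'pics/c14.png')"
```

```text
t 9.525 pos [0.5166 0.1098 0.0874] tooly heading -21.03 tilt 0.03 F [-0.09  1.01 -4.02] w 0.6488
mm tool [ 8.2 -0.3  2.4] shares [ 0.0204 -0.0008  0.006 ]
world turn deg 0.03 tool share -0.0003
[-0.11 -0.   -0.03]
```

View pics/c14.png

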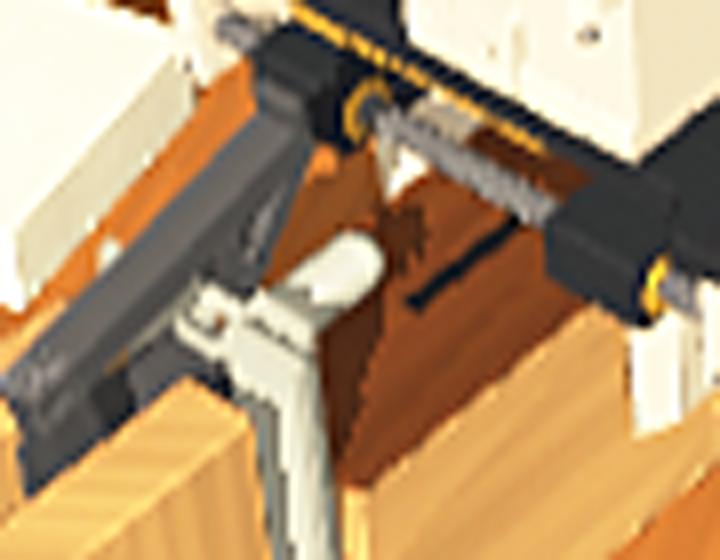

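The latch is well up, and I estimate 6–9 mm left. I go on at 1 mm per row.

Request:
apply_moves(targets=[1,0.0025,0,0,0,1,0.0025,0,0,0,1,0.0025,0,0,0,1,0.0025,0,0,0,1,0.0025,0,0,0,1,0,0,0,0])

```text
clock: 10.32
position: [0.5183, 0.1142, 0.0873]
ee_rot: [-2.59, -1.779, -0.0]
force: [1.3, 0.3, -4.3]
width: 0.648
```

```bash
python3 -c "
from h import *
togo([.5192,.1175,.085],159)
print(arm.observe()['ft_torque'].round(2))
s=eyes.get_image('side')
crop('s',s,215,260,305,330,8,'pics/c15.png')"
```

```text
t 10.325 pos [0.5183 0.1142 0.0873] tooly heading -21.04 tilt 0.01 F [ 1.26  0.27 -4.35] w 0.6479
mm tool [ 3.4 -0.3  2.3] shares [ 0.0086 -0.0008  0.0059]
world turn deg 0.04 tool share -0.0004
[-0.14  0.01  0.01]
```

View pics/c15.png

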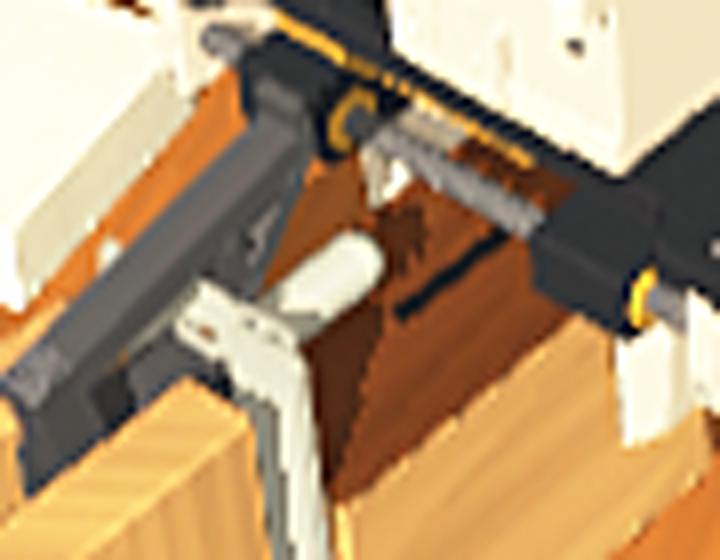

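Request:
apply_moves(targets=[1,0.0025,0,0,0,1,0.0025,0,0,0,1,0.0025,0,0,0,1,0,0,0,0,1,0,0,0,0])

```text
clock: 11.0
position: [0.5189, 0.1159, 0.0872]
ee_rot: [2.59, 1.777, -0.002]
force: [-2.1, -5.6, -1.3]
width: 0.652
```

```bash
python3 -c "
from h import *
togo([.5192,.1175,.085],159)
print(arm.observe()['ft_torque'].round(2))
s=eyes.get_image('side')
crop('s',s,215,260,305,330,8,'pics/c16.png')"
```

```text
t 11.0 pos [0.5189 0.1159 0.0872] tooly heading -21.09 tilt 0.08 F [-2.09 -5.64 -1.35] w 0.6523
mm tool [ 1.6 -0.3  2.2] shares [ 0.0041 -0.0008  0.0056]
world turn deg 0.09 tool share -0.001
[-0.75  0.3   0.14]
```

View pics/c16.png

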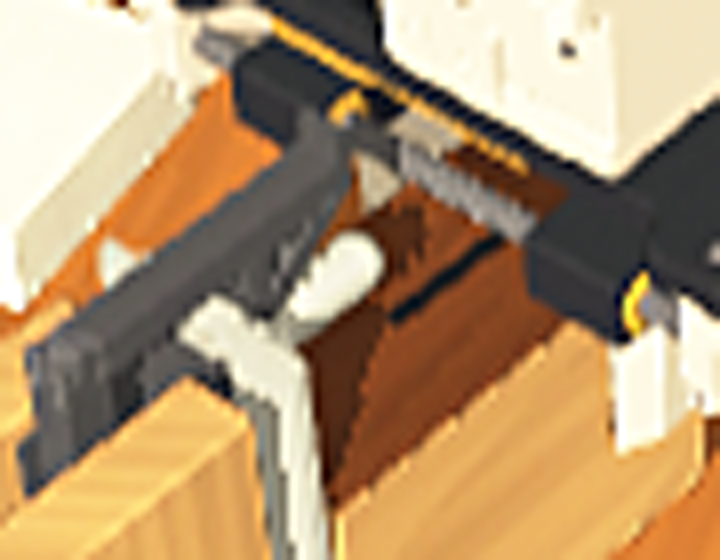

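The latch has dropped back to its original position in front of the plate, and the contact force is about 6 N against the face. I ease the push slightly and lower the eye onto the peg.

Request:
apply_moves(targets=[1,-0.001,0,0.002,0,1,0,0,0.002,0,1,0,0,0.0015,0,1,0,0,0,0,1,0,0,0,0])

```text
clock: 11.68
position: [0.519, 0.1159, 0.085]
ee_rot: [2.59, 1.778, -0.001]
force: [-1.2, -4.0, -1.6]
width: 0.653
```

```bash
python3 -c "
from h import *
togo([.5192,.1175,.085],159)
print(arm.observe()['ft_torque'].round(2))"
```

```text
t 11.675 pos [0.519  0.1159 0.085 ] tooly heading -21.07 tilt 0.04 F [-1.17 -3.99 -1.6 ] w 0.653
mm tool [ 1.6 -0.4 -0. ] shares [ 0.004  -0.0009 -0.    ]
world turn deg 0.07 tool share -0.0008
[-0.8   0.23  0.09]
```

Request:
apply_moves(targets=[1,0,0,0.0015,0,1,0,0,0.0015,0,1,0,0,0,0])

```text
clock: 12.05
position: [0.5191, 0.1159, 0.0843]
ee_rot: [2.589, 1.778, -0.001]
force: [-3.4, -6.2, 5.1]
width: 0.652
```

```bash
python3 -c "
from h import *
togo([.5192,.1175,.085],159)
print(arm.observe()['ft_torque'].round(2))"
```

```text
t 12.05 pos [0.5191 0.1159 0.0843] tooly heading -21.06 tilt 0.05 F [-3.36 -6.15  5.07] w 0.6515
mm tool [ 1.6 -0.5 -0.7] shares [ 0.0039 -0.0012 -0.0018]
world turn deg 0.06 tool share -0.0007
[-0.83  0.54  0.22]
```

Request:
apply_moves(targets=[1,0,0,-0.0008,0,1,0,0,0,0,0.6,0,0,0,0,0.4,0,0,0,0,0.2,0,0,0,0,0,0,0,0,0,0,0,0,0,0,0,0,0,0,0], grip_force=20)

```text
clock: 13.05
position: [0.5192, 0.1167, 0.0843]
ee_rot: [-2.59, -1.779, -0.001]
force: [-0.0, 0.0, 0.0]
width: 0.988
```

```bash
python3 -c "
from h import *
togo([.5192,.1175,.085],159)
s=eyes.get_image('side');crop('s',s,190,240,350,370,5,'pics/c17.png')"
```

```text
t 13.05 pos [0.5192 0.1167 0.0843] tooly heading -21.04 tilt 0.02 F [-0.01  0.01  0.04] w 0.9876
mm tool [ 0.8 -0.3 -0.7] shares [ 0.0019 -0.0008 -0.0017]
world turn deg 0.04 tool share -0.0004
```

View pics/c17.png

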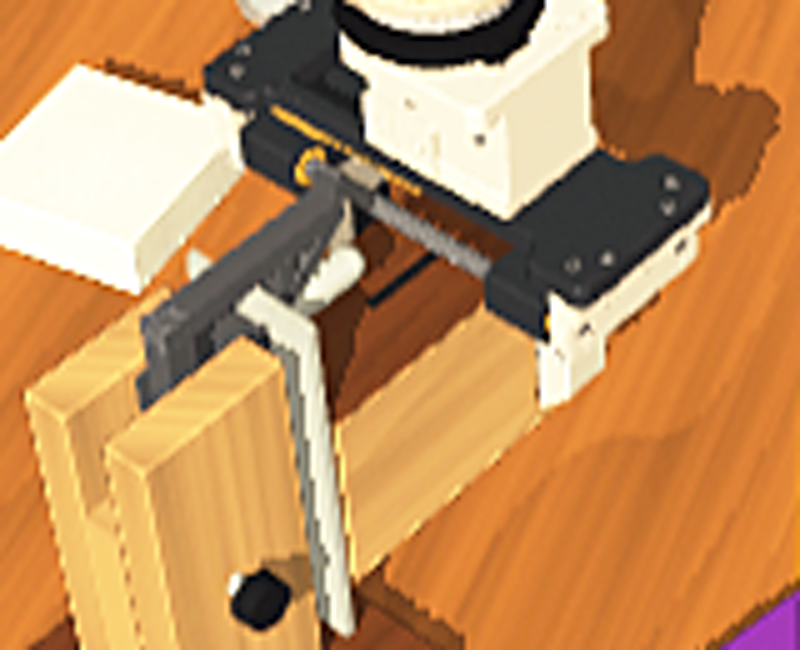

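The jaws are open and the force is zero: the box hangs on the peg with the latch down. I back straight out, then up.

Request:
apply_moves(targets=[0,-0.02,0,0,0,0,-0.04,0,0,0,0,-0.06,0,0,0,0,-0.06,0,0,0,0,-0.06,0,0,0,0,-0.06,0,0,0,0,-0.05,0,-0.05,0,0,-0.05,0,-0.1,0,0,-0.05,0,-0.1,0,0,0,0,-0.1,0,0,0,0,-0.1,0,0,-0.1,0,-0.05,0,0,-0.1,0,0,0,0,-0.1,0,0,0,0,-0.1,0,0,0,0,0,0,0,0])

```text
clock: 15.1
position: [0.3945, -0.2044, 0.284]
ee_rot: [2.596, 1.77, -0.002]
force: [0.1, 0.2, -0.2]
width: 1.0
```

```bash
python3 -c "
from h import *
togo([.5192,.1175,.085],159)
s=eyes.get_image('side');t=eyes.get_image('top')
crop('s',s,190,250,330,370,5,'pics/c18.png');crop('t',t,130,130,290,270,5,'pics/c19.png')
cv2.imwrite('pics/m9.png',np.hstack([cv2.resize(s,(400,300)),cv2.resize(t,(400,300))])[:,:,::-1])"
```

```text
t 15.1 pos [ 0.3945 -0.2044  0.284 ] tooly heading -21.43 tilt 0.08 F [ 0.05  0.2  -0.2 ] w 1.0003
mm tool [345.4  -1.4 198.5] shares [ 0.8636 -0.0034  0.4963]
world turn deg 0.43 tool share -0.0048
```

View pics/c18.png

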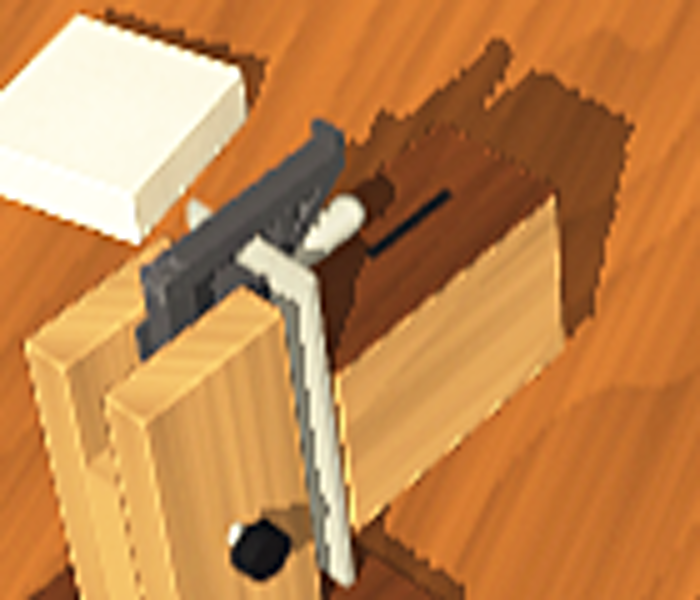

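View pics/c19.png

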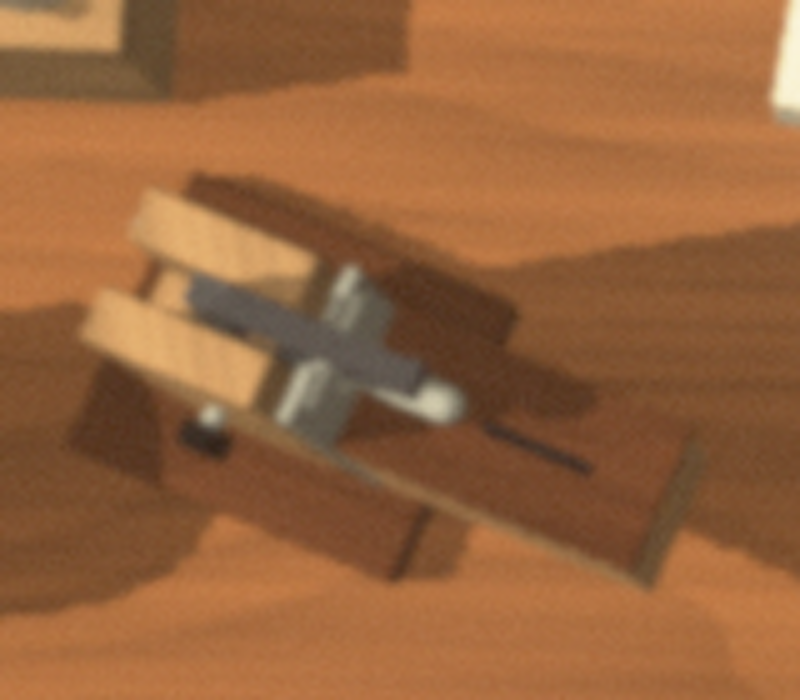

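View pics/m9.png

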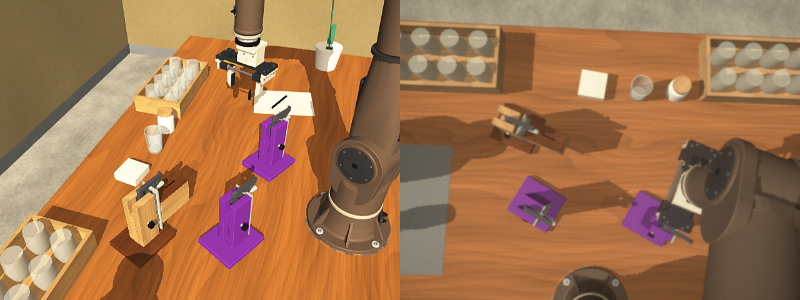

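The side view shows the box hanging level, its plate flush on the face plate. The latch nose at (256,275) is at the same pixels as before the job, so it is fully down in front of the plate. The top view shows the post, cards, tumbler, jar and purple posts where they were, with the hand clear.

```bash
python3 -c "
from h import *
a=cv2.imread('pics/side0.png').astype(int);b=eyes.get_image('side')[:,:,::-1].astype(int)
d=np.abs(a-b).max(2); print('latch region diff',d[274:300,225:250].mean(), 'cards',d[255:295,180:240].mean(),'post',d[310:390,200:240].mean())
o=arm.observe();print(o['force'].round(2),o['dq'].round(3),arm.sign_off())"
```

```text
latch region diff 4.8476923076923075 cards 1.9304166666666667 post 2.4528125
the job is handed in; nothing more can be done
[ 0.16  0.18 -0.23] [-0.017  0.004 -0.009 -0.005  0.     0.    -0.   ] None
```

The tip box is hanging on the wooden post's peg by its own weight, with the drop latch shut in front of its plate. I handed the job in at about 15 s of the 58 s allowed.

I gripped the box across its width in the front half and threaded the eye over the peg. I slid it in until the plate met the face plate, where the latch fell shut, then lowered the eye's top onto the peg, let go and backed off. Forces read after each step stayed under about 9 N.

- **Latch:** in the last side view its nose is at the same pixels as before the job. A before/after image comparison there gave a mean difference of 4.8 grey levels, against 2 to 2.5 on unmoved things.
- **Box:** it hung level with its plate flush on the face plate, and its position did not visibly change after release. The clearance behind the plate was judged from the pictures and the contact force, not measured.
- **Surroundings:** the cards, tumbler, jar, post and purple posts look unmoved, and the robot was touching nothing.
- **Disagreement:** the two cameras differed by about 2 mm on the peg tip. That is within the stated calibration and the ±3 mm of play in the eye.

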